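# Slide the leaf panel into its display frame and lock it

## Task

Put the spring picture on display: slide the panel with the green leaf flat along the table, without lifting it, into the open side of the wooden frame until it is fully home against the frame's closed end. Then swing the brass turnbutton fully round across the frame's mouth, so that it lies across behind the panel and locks it in. Leave the orange-leaf panel and everything else on the table where they are.

Things in the scene. Friction and masses are not known exactly. Their poses are not given: they have to be found in the camera images.
- green_panel: pale wooden board 140 (x) x 100 (y) x 10 mm, flat on the table, with a raised solid green leaf in its middle: 24 mm wide (y) with flat parallel sides for |x| < 22 mm, pointed ends (68 mm long along x), top 32 mm above the table; a good grip. 0.12 to 0.26 kg. Origin: centre of the board's underside, x along its length, z up. Either end may go in first
- orange_panel: second panel of the same size and shape but with an orange leaf; to be left alone. Origin and axes as for the green panel.
- frame: wooden frame fixed flat on the table: two side rails along x, closed end at +x, open mouth at -x, table top as floor (brown film). Channel 108 mm wide (|y| < 54); rails 18 mm high, 16 wide, x = -78 to 84 mm, rounded front ends. Closed end's inner face at x = 70 mm. The panel goes in along +x. Origin: on the table, where a fully home panel's origin lies
- frame_home (a point): the frame's origin again (same axes): where the green panel's origin lies when fully home. Lips along both rails overhang the channel from |y| = 47 mm outwards, x = -66 to 84 mm, 14 to 18 mm above the table, so the panel must slide in from the mouth under them
- turnbutton (a joint): brass arm at the frame's mouth, 14 mm wide, 3 to 15 mm above the table, reaching 58 mm from its pivot. 0 = shut: arm along the frame's +y across the mouth, 4 mm behind a fully home panel. Grows anticlockwise seen from above: 1.57 = arm along the frame's -x, limit 3.0 = nearly along -y (outward). Starts 2.3 to 2.8. Light friction (1 N at the peg), stays where left
- pivot (a point): axis of the turnbutton, on the table top; at x = -81, y = -66 mm in the frame, axes as the frame's. A brass hub of 18 mm diameter, 22 mm high stands here.
- peg_top (a point): top centre of the black upright finger peg on the turnbutton's arm: 14 mm diameter, from 15 to 52 mm above the table, 50 mm from the pivot axis. It can be pinched or pushed.
- glue: white glue bottle, 44 mm diameter, 120 mm high, red cap; bystander beyond the task. Origin: centre of its underside
- pencil_mug: blue mug of coloured pencils, 76 mm diameter, about 175 mm high; bystander. Origin: centre of its underside
- scissors: orange-handled scissors lying flat, about 150 mm long, 10 mm high; bystander. Origin: at the pivot of the blades
- tape_roll: roll of clear tape lying flat, 90 mm diameter, 22 mm high, left of the frame; bystander. Origin: centre of its underside
- crayon_box: flat yellow crayon box 120 x 75 x 22 mm right of the panels; bystander. Origin: centre of its underside
Not all that is in view belongs to the job. What is shaped like the green_panel but red or turquoise is not meant.

How it is judged:
By the outcome, as a careful person would: the job done as asked, in the order asked, and still so for the second after the job is handed in, with the robot touching nothing.
It also fails if it takes over 61 s, if anything falls off the work surface, if the arm or the gripper's body presses on something with over 40 N, if the wrist force passes 120 N, or if a joint passes its speed limit or range.

## Robot

A 6-joint arm with a two-finger parallel gripper is mounted at the origin on the work surface. World frame = base frame: x ahead of the robot, y to its left, z up, the work surface at z = 0. Lengths are in m, angles in degrees, forces in N, time in s.
With the tool pointing down it reaches from about 0.375 to 0.9 m from the base axis. Payload 3.1 kg.
Tool frame: the origin (TCP) lies at the very end of the fingers, on their centre line; the grasp point (between the pads) lies 19 mm behind it; z points along the fingers, y is the line along which they close (so a half turn about z gives the same grasp; the last joint's range is limited). The gripper opens to 87 mm and grips with 3 to 60 N. Pads are 19 mm wide; open, the fingers measure 117 mm over their backs; the gripper's body (75 mm by 190 mm) begins 51 mm behind the grasp point.
Start: joints at [54.574, 30.224, 82.088, -0, 67.689, -10.227], TCP at [0.266, 0.566, 0.223] pointing down, gripper open.
Joint ranges: [-176.69, 176.69], [-43.24, 126.21], [12.49, 139.97], [-82, 262], [0, 151.66], [-163.58, 163.58]. Speed limits (degrees/s): [159.86, 159.86, 180, 180, 180, 180].

## Interface

Orientations are given as a 3x3 rotation matrix whose columns are the frame's x, y, z axes.
In Python, from rig import bot gives the robot as it stands.
- The arm moves only by the tool move_arm, never from a script. Its argument "increments" is a list of rows, each an object with "xyz": the shift along the tool's x, y, z in mm, a list of three; "roll": the turn about the tool's z in rad; "grip": the opening in per cent of the stroke, from 0 (shut) to 100 (fully open). A call has 1 to 5 rows; each row shifts and turns the commanded pose from where the row before left it, along the tool's axes as they then stand; what a row does not reach is not made up. A row lasts 1/12 s, in which the tool goes at most 41.7 mm and 7.16 degrees, less where a joint would pass 70% of its speed; a pose out of reach is approached as far as the arm can. A call is refused whole if a number of a shift passes 41.7 or a number of a turn 0.125, either way. A call with a gripper value outside its range is refused whole. The fingers move at their own pace and stop on an object; the grip force is fixed at half the most. Time passes only in rows, so rows that do not move let the fingers close. It gives the time, the measured TCP pose, the force, the opening and the grip force at its end, in the units of the state.
- bot.read_state(): the state, without advancing time (a new reading comes with each control period).
- bot.capture(name): name is "scene" or "side" or "wrist"; returns (picture, depth): 420x560x3 uint8, red, green, blue; 420x560 float32, m along the optical axis (not along the pixel's ray), 0 where there is no reading.
- bot.camera_model(name): a dict with "intrinsics" (3x3 intrinsics, pixels), "D" ([k1, k2, p1, p2, k3] as OpenCV has them; the pictures are not rectified), "rvec" (rotation vector, rad) and "tvec" (3), from world to camera coordinates, as OpenCV has them; the wrist camera has in their place "tool_from_camera" (4x4, takes a point from camera to tool coordinates, whose origin is the TCP and whose axes are the flange's). Camera axes: x right, y down, z forward; pixel columns grow to the right and rows downward; lengths in m; the calibration is good to about 2 mm. A picture is of the moment at which its call begins: read the wrist's pose just before it. camera_model takes no time and is no camera call.
- bot.hand_in(): hands the job in; it is judged then, once.
Trained networks look in the newest picture that a camera, given by its name, has taken for a name from the list of things; names that differ only in an ending like _2 or _b are one class to them, and where a whole thing is asked for, a point or a joint stands for the part that bears it (a point fixed in the world has none). Each returns a list of dicts, best first, with "conf" (0 to 1); they miss things now and then, are a little off and sometimes report something else, mostly with a low value. They report only what shows in the picture. A call takes as long as a camera call. They do not tell look-alikes from the thing itself.
- bot.spot_in(label, camera): "at" ([x, y, z] in m, in the coordinates of the camera as it stood for that picture, good to about 4 mm: the middle of the surface that is visible of it).
- bot.trace(label, camera): "mask" (420x560 bool, what is visible of it).
The state is a dict: "time_s": time; "joint_positions": joint angles; "qvel": joint speeds; "tau": joint torques, N m; "position": TCP position; "tcp_rot": TCP orientation; "force": force on the tool from outside, world axes, zero at the start; "moment": the same for the moment, N m; "opening": opening from 0.0 (shut) to 1.0 (fully open); "grasp_force": force on a finger pad.
Only numpy, scipy, OpenCV 4.12 (cv2) and the standard library are available. Lean on these libraries where they do the work, as an engineer would, in place of code of your own. Each camera call takes 0.05 s, during which the arm holds its last target. There are 200 camera calls.

## Working session

There is one attempt and no reset: what is moved stays moved. The work goes in short steps, Python scripts to look and compute and a tool call to move; the robot and the scene stay as the last step left them, time stands still between calls to the robot, and variables do not carry over. Pictures are saved under pics/ and viewed, at most 10 in all, crops included, and the job is handed in when it is done.

Besides the shell and the picture viewer there is one more tool, called after "Emit:" as name([rows], argument=value, ...), one row to a line, values as JSON. move_arm: Moves the arm, as the interface text tells. Its arguments: {"type":"object","properties":{"increments":{"type":"array"}},"required":["increments"]}

```bash
mkdir -p pics
cat > h.py <<'E'
import numpy as np, cv2
from rig import bot
def cam(n):
    m=bot.camera_model(n);K=np.array(m["intrinsics"]);D=np.array(m["D"])
    if "rvec" in m:
        R=cv2.Rodrigues(np.array(m["rvec"]))[0];t=np.array(m["tvec"]).ravel()
        return K,D,R.T,-R.T@t
    s=bot.read_state();T=np.array(m["tool_from_camera"]);Rt=np.array(s["tcp_rot"])
    return K,D,Rt@T[:3,:3],Rt@T[:3,3]+np.array(s["position"])
def world(c,p): return c[2]@np.array(p)+c[3]
def pix_plane(c,uv,z):
    q=cv2.undistortPoints(np.array(uv,float).reshape(-1,1,2),c[0],c[1]).reshape(-1,2)
    d=np.c_[q,np.ones(len(q))]@c[2].T
    return c[3]+d*((z-c[3][2])/d[:,2])[:,None]
def pix_depth(c,uv,dep):
    q=cv2.undistortPoints(np.array(uv,float).reshape(-1,1,2),c[0],c[1]).reshape(-1,2)
    return (np.c_[q,np.ones(len(q))]*np.array(dep)[:,None])@c[2].T+c[3]
def mask_pts(c,m,d):
    v,u=np.nonzero(m&(d>0)); return pix_depth(c,np.c_[u,v],d[v,u])
def save(n,im): cv2.imwrite("pics/"+n+".png",im[:,:,::-1])
E
python3 - <<'E'
from h import *
for n in ["scene","side","wrist"]:
    c=cam(n);im,d=bot.capture(n);save(n+"0",im);np.savez("pics/"+n+"0.npz",im=im,d=d)
    print(n,"campos",c[3].round(3))
    for l in ["green_panel","orange_panel","frame","turnbutton","peg_top","pivot","frame_home"]:
        for r in bot.spot_in(l,n)[:4]: print(n,l,round(r["conf"],2),world(c,r["at"]).round(4))
s=bot.read_state();print(s["time_s"],np.array(s["tcp_rot"]).round(3),s["position"])
E
```

```text
scene campos [ 1.189 -0.569  0.979]
scene green_panel 0.8 [ 0.2548 -0.2545  0.0059]
scene green_panel 0.75 [ 0.6662 -0.016   0.0056]
scene green_panel 0.72 [ 0.4589 -0.2338  0.007 ]
scene green_panel 0.57 [0.2971 0.2294 0.0066]
scene orange_panel 0.65 [ 0.647  -0.2364  0.0132]
scene frame 0.9 [0.4844 0.2639 0.002 ]
scene frame 0.29 [ 0.4355 -0.4654  0.0194]
scene turnbutton 0.65 [0.7996 0.0683 0.0664]
scene pivot 0.88 [0.4889 0.2702 0.    ]
scene frame_home 0.81 [0.4884 0.261  0.0015]
scene frame_home 0.36 [ 0.645  -0.2364  0.0119]
scene frame_home 0.32 [ 0.4606 -0.2355  0.0091]
scene frame_home 0.29 [0.5713 0.1289 0.0226]
side campos [ 0.282 -1.102  1.431]
side green_panel 0.79 [ 0.6527 -0.0178  0.0079]
side green_panel 0.79 [0.2858 0.2238 0.0118]
side green_panel 0.7 [ 0.2423 -0.2591  0.0069]
side green_panel 0.69 [ 0.4484 -0.2381  0.0111]
side orange_panel 0.83 [ 0.6302 -0.2398  0.01  ]
side frame 0.73 [4.922e-01 2.566e-01 1.000e-04]
side turnbutton 0.67 [0.5579 0.1419 0.0115]
side turnbutton 0.53 [ 0.6351 -0.243   0.0102]
side turnbutton 0.38 [ 0.7892 -0.1139  0.0056]
side peg_top 0.41 [0.5574 0.1399 0.0164]
side pivot 0.7 [4.906e-01 2.575e-01 3.000e-04]
side frame_home 0.6 [ 0.4907  0.2557 -0.0022]
wrist campos [0.204 0.594 0.384]
1.2 [[-0.905  0.426 -0.   ]
 [ 0.426  0.905 -0.   ]
 [ 0.    -0.    -1.   ]] [0.2660233  0.56550123 0.22254052]
```

View pics/scene0.png

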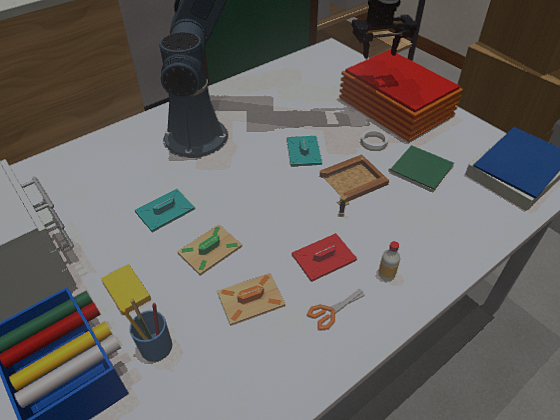

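View pics/side0.png

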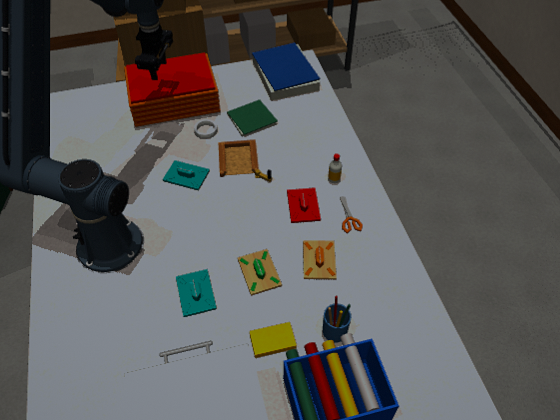

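```bash
cat > fit.py <<'E'
from h import *
def rect(P):
    r=cv2.minAreaRect((P[:,:2]*1000).astype(np.float32)); b=cv2.boxPoints(r)
    e=[b[1]-b[0],b[2]-b[1]];i=int(np.linalg.norm(e[1])>np.linalg.norm(e[0]))
    return np.round(r[0],1),np.round(sorted(r[1]),1),np.degrees(np.arctan2(e[i][1],e[i][0])).round(1)
E
python3 - <<'E'
from fit import *
print(np.array(bot.camera_model("wrist")["tool_from_camera"]).round(3),bot.camera_model("wrist")["intrinsics"])
for n in ["scene","side"]:
    f=np.load(f"pics/{n}0.npz");c=cam(n)
    for l,z in [("green_panel",.01),("frame",.018),("turnbutton",.015)]:
        for r in bot.trace(l,n)[:4]:
            v,u=np.nonzero(r["mask"]);P=pix_plane(c,np.c_[u,v],z);hs=mask_pts(c,r["mask"],f["d"])
            col=f["im"][v,u]; 
            print(n,l,round(r["conf"],2),len(u),rect(P),"z",np.percentile(hs[:,2],[5,50,95,99]).round(3),col.mean(0).round())
E
```

```text
[[-0.    -0.969 -0.249  0.068]
 [ 1.    -0.     0.    -0.   ]
 [-0.    -0.249  0.969 -0.161]
 [ 0.     0.     0.     1.   ]] [[358.43764569   0.         283.55343595]
 [  0.         358.43764569 215.98151272]
 [  0.           0.           1.        ]]
scene green_panel 0.87 1818 (array([656.8, -11.4]), array([108.9, 146.5]), np.float32(80.4)) z [0.002 0.009 0.031 0.033] [138.  57.  57.]
scene green_panel 0.61 868 (array([291.3, 227.6]), array([101.1, 148.7]), np.float32(-34.8)) z [0.004 0.009 0.031 0.033] [ 54. 114. 112.]
scene green_panel 0.59 1587 (array([ 453.5, -228. ]), array([111.7, 137.8]), np.float32(-85.2)) z [0.005 0.01  0.032 0.034] [123. 121.  88.]
scene frame 0.61 2028 (array([502.2, 236.7]), array([185.1, 214.5]), np.float32(83.5)) z [-0.003  0.003  0.02   0.044] [116.  91.  68.]
scene frame 0.52 743 (array([783. , -93.6]), array([ 67. , 147.2]), np.float32(-83.1)) z [-0.002  0.006  0.01   0.011] [134. 107.  92.]
scene turnbutton 0.54 95 (array([555.4, 149.4]), array([14.9, 77.3]), np.float32(-48.2)) z [0.011 0.023 0.05  0.051] [75. 67. 56.]
side green_panel 0.94 976 (array([653.3, -10.3]), array([100.1, 149.6]), np.float32(80.6)) z [0.003 0.01  0.031 0.037] [129.   6.   6.]
side green_panel 0.68 874 (array([286.7, 227.6]), array([106.2, 143.8]), np.float32(-32.5)) z [0.002 0.01  0.03  0.035] [ 4. 89. 85.]
side green_panel 0.67 1402 (array([ 243.5, -254.4]), array([100.4, 144.3]), np.float32(-88.9)) z [0.004 0.01  0.031 0.035] [ 5. 99. 94.]
side green_panel 0.6 1275 (array([ 444.3, -231.2]), array([102.4, 145.2]), np.float32(-84.0)) z [0.003 0.01  0.031 0.035] [103. 101.  49.]
side frame 0.9 1412 (array([501. , 234.7]), array([187.6, 213.2]), np.float32(81.2)) z [-0.006  0.005  0.022  0.04 ] [102.  67.  30.]
```

```bash
cat > plan.py <<'E'
from h import *
import json,sys
def yaw():
    R=np.array(bot.read_state()["tcp_rot"]);return np.arctan2(R[1,1],R[0,1])
def plan(xyz,yawdeg,step=41,p=None,y=None):
    s=bot.read_state();p=np.array(s["position"]) if p is None else np.array(p,float);y=yaw() if y is None else np.radians(y)
    d=np.array(xyz)-p;dy=(np.radians(yawdeg)-y+np.pi)%(2*np.pi)-np.pi
    n=max(1,int(np.ceil(max(np.linalg.norm(d)*1000/step,abs(dy)/.124))))
    rows=[]
    for i in range(n):
        a=y+dy*i/n; Y=np.array([np.cos(a),np.sin(a),0]);X=np.cross(Y,[0,0,-1])
        e=d/n*1000; rows.append([[round(float(e@X),1),round(float(e@Y),1),round(float(-e[2]),1)],round(-dy/n,3)])
    for r in rows: print(json.dumps(r))
    return n
if __name__=="__main__":
    a=[float(x) for x in sys.argv[1:]]; plan(a[:3],*a[3:5])
E
python3 plan.py 0.48 0.15 0.225 -5
```

```text
[[-30.9, -23.7, -0.2], 0.102]
[[-33.1, -20.5, -0.2], 0.102]
[[-35.0, -17.0, -0.2], 0.102]
[[-36.6, -13.4, -0.2], 0.102]
[[-37.7, -9.6, -0.2], 0.102]
[[-38.5, -5.7, -0.2], 0.102]
[[-38.9, -1.8, -0.2], 0.102]
[[-38.9, 2.1, -0.2], 0.102]
[[-38.5, 6.1, -0.2], 0.102]
[[-37.7, 9.9, -0.2], 0.102]
[[-36.5, 13.7, -0.2], 0.102]
[[-34.9, 17.3, -0.2], 0.102]
```

Emit:
move_arm([
  {"xyz":[-31,-24,0],"roll":0.1,"grip":100},
  {"xyz":[-33,-20.5,0],"roll":0.1,"grip":100},
  {"xyz":[-35,-17,0],"roll":0.1,"grip":100},
  {"xyz":[-36.5,-13.5,0],"roll":0.1,"grip":100},
  {"xyz":[-38,-9.5,0],"roll":0.1,"grip":100},
])

```text
time_s: 1.92
position: [0.3561, 0.3909, 0.2227]
tcp_rot: [[-0.587, 0.81, 0.0], [0.81, 0.587, 0.0], [-0.0, 0.0, -1.0]]
force: [0.4, -0.1, 0.1]
opening: 1.0
grasp_force: 0.0
```

Emit:
move_arm([
  {"xyz":[-38.5,-5.5,0],"roll":0.1,"grip":100},
  {"xyz":[-39,-2,0],"roll":0.1,"grip":100},
  {"xyz":[-39,2,0],"roll":0.1,"grip":100},
  {"xyz":[-38.5,6,0],"roll":0.1,"grip":100},
  {"xyz":[-38,10,0],"roll":0.1,"grip":100},
])

```text
time_s: 2.33
position: [0.4474, 0.2179, 0.2228]
tcp_rot: [[-0.126, 0.992, 0.001], [0.992, 0.126, 0.0], [0.0, 0.001, -1.0]]
force: [0.2, -0.5, 0.3]
opening: 1.002
grasp_force: 0.0
```

Emit:
move_arm([
  {"xyz":[-36.5,13.5,0],"roll":0.1,"grip":100},
  {"xyz":[-35,17,0],"roll":0.1,"grip":100},
  {"xyz":[0,0,0],"roll":0.0,"grip":100},
  {"xyz":[0,0,0],"roll":0.0,"grip":100},
])

```text
time_s: 2.67
position: [0.4842, 0.1488, 0.2227]
tcp_rot: [[0.073, 0.997, 0.001], [0.997, -0.073, 0.0], [0.0, 0.001, -1.0]]
force: [-1.0, 0.4, -1.0]
opening: 1.002
grasp_force: 0.0
```

Run:
```python
from fit import *
n="wrist";c=cam(n);im,d=bot.capture(n);save("w1",im);np.savez("pics/w1.npz",im=im,d=d)
s=bot.read_state();print(s["time_s"],s["position"],np.array(s["tcp_rot"]).round(4).tolist(),s["force"])
for l in ["frame","turnbutton","frame_home","pivot","peg_top"]:
    for r in bot.spot_in(l,n)[:2]: print(l,round(r["conf"],2),world(c,r["at"]).round(4))
for l,z in [("frame",.018),("turnbutton",.015)]:
    for r in bot.trace(l,n)[:2]:
        v,u=np.nonzero(r["mask"]);P=pix_plane(c,np.c_[u,v],z);print(l,round(r["conf"],2),len(u),rect(P))
```

```text
2.7167 [0.48307962 0.15013046 0.22252252] [[0.0705, 0.9975, -0.0005], [0.9975, -0.0705, 0.0005], [0.0004, -0.0005, -1.0]] [-0.69782944  0.94488116  0.03779023]
frame 0.69 [0.4902 0.2652 0.0045]
turnbutton 0.97 [0.5536 0.1543 0.0206]
frame_home 0.63 [0.5564 0.1501 0.02  ]
frame_home 0.57 [4.884e-01 2.603e-01 3.000e-04]
pivot 0.68 [ 0.4863  0.2661 -0.0006]
peg_top 0.59 [0.5532 0.1506 0.0214]
turnbutton 0.74 1017 (array([554.5, 150.3]), array([17.2, 77.3]), np.float32(-48.4))
```

View pics/w1.png

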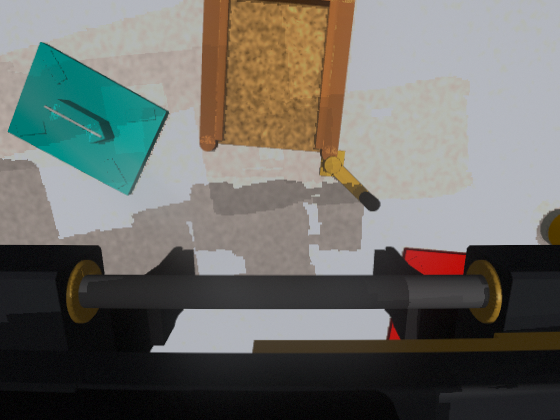

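```bash
cat > frame.py <<'E'
from h import *
from scipy.optimize import least_squares
def fitframe(c,im,d,guess):
    v,u=np.nonzero(d>0);P=pix_depth(c,np.c_[u,v],d[v,u])
    col=im[v,u].astype(int)
    ok=(P[:,2]>.0135)&(P[:,2]<.0225)&(np.linalg.norm(P[:,:2]-guess[:2],axis=1)<.16)&(col[:,0]>col[:,2]*1.4)
    P=P[ok];u,v=u[ok],v[ok]
    x0,y0,a=guess
    def loc(q):
        dx,dy=P[:,0]-q[0],P[:,1]-q[1];C,S=np.cos(q[2]),np.sin(q[2]);return dx*C+dy*S,-dx*S+dy*C
    for it in range(3):
        lx,ly=loc((x0,y0,a))
        E=[[],[],[],[]]
        for s in np.arange(-.060,.06,.003):
            for k,sg in ((0,1),(1,-1)):
                m=(abs(lx-s)<.0015)&(sg*ly>.035)&(sg*ly<.085)
                if m.sum()>8:
                    w=np.percentile(sg*ly[m],[3,97]); E[k].append((s,sg*w[0],sg*w[1]))
        f=[];
        for k in (0,1):
            A=np.array(E[k]);
            for j in (1,2): 
                pf=np.polyfit(A[:,0],A[:,j],1);f.append(pf)
        sl=np.median([q[0] for q in f]);off=np.mean([q[1] for q in f])
        print("edges(slope deg,offset mm)",[(round(np.degrees(q[0]),2),round(q[1]*1000,1)) for q in f])
        a2=a+np.arctan(sl);x0+=-np.sin(a)*off;y0+=np.cos(a)*off;a=a2
    lx,ly=loc((x0,y0,a));m=(abs(abs(ly)-.062)<.004)
    L,Rr=lx[m&(ly>0)],lx[m&(ly<0)]
    print("rail front ends lx",np.percentile(L,[0.5,2]).round(4),np.percentile(Rr,[.5,2]).round(4),"max lx",lx.max().round(4),"z",np.median(P[:,2]).round(4))
    e=lx[(abs(ly)<.04)&(lx>.05)]
    if len(e)>20: print("end wall lx",np.percentile(e,[1,3,97,99]).round(4))
    return x0,y0,a
E
python3 - <<'E'
from frame import *
f=np.load("pics/w1.npz");c=cam("wrist")
q=fitframe(c,f["im"],f["d"],(.489,.26,np.radians(83)));print(np.round(q,4),np.degrees(q[2]))
# peg: dark points z 0.04-0.06; hub z~.022
v,u=np.nonzero(f["d"]>0);P=pix_depth(c,np.c_[u,v],f["d"][v,u])
near=np.hypot(P[:,0]-.555,P[:,1]-.152)<.06
for lo,hi in [(.047,.058),(.0195,.0245)]:
    Q=P[near&(P[:,2]>lo)&(P[:,2]<hi)];print(len(Q),Q.mean(0).round(4),((Q.min(0)+Q.max(0))/2).round(4),np.ptp(Q,axis=0).round(4))
for n in ["scene","side"]:
    g=np.load(f"pics/{n}0.npz");print(n);q=fitframe(cam(n),g["im"],g["d"],q if 0 else (.489,.26,np.radians(83)));print(np.round(q,4),np.degrees(q[2]))
E
python3 plan.py 0.44 -0.29 0.225 4
```

```text
edges(slope deg,offset mm) [(np.float64(-1.94), np.float64(57.6)), (np.float64(-1.43), np.float64(79.2)), (np.float64(-1.75), np.float64(-37.5)), (np.float64(-1.36), np.float64(-58.9))]
edges(slope deg,offset mm) [(np.float64(-0.33), np.float64(47.4)), (np.float64(0.2), np.float64(69.1)), (np.float64(-0.16), np.float64(-47.6)), (np.float64(0.26), np.float64(-69.0))]
edges(slope deg,offset mm) [(np.float64(-0.35), np.float64(47.4)), (np.float64(0.18), np.float64(69.1)), (np.float64(-0.18), np.float64(-47.6)), (np.float64(0.24), np.float64(-69.0))]
rail front ends lx [-0.0716 -0.0693] [-0.0834 -0.0801] max lx 0.0778 z 0.0172
[0.479  0.2612 1.4212] 81.43039552810966
154 [0.5661 0.1399 0.0507] [0.5665 0.1399 0.0501] [0.0139 0.0125 0.0057]
248 [0.5341 0.174  0.0212] [0.5453 0.1595 0.0217] [0.0422 0.0495 0.0042]
scene
[[-40.3, -1.2, -0.2], -0.012]
[[-40.3, -1.7, -0.2], -0.012]
[[-40.3, -2.2, -0.2], -0.012]
[[-40.3, -2.7, -0.2], -0.012]
[[-40.2, -3.2, -0.2], -0.012]
[[-40.2, -3.7, -0.2], -0.012]
[[-40.1, -4.2, -0.2], -0.012]
[[-40.1, -4.7, -0.2], -0.012]
[[-40.0, -5.2, -0.2], -0.012]
[[-39.9, -5.7, -0.2], -0.012]
[[-39.9, -6.2, -0.2], -0.012]Traceback (most recent call last):
  File "<stdin>", line 10, in <module>
  File "frame.py", line 23, in fitframe
    pf=np.polyfit(A[:,0],A[:,j],1);f.append(pf)
                  ~^^^^^
IndexError: too many indices for array: array is 1-dimensional, but 2 were indexed
```

Emit:
move_arm([
  {"xyz":[-39,-1,0],"roll":-0.01,"grip":100},
  {"xyz":[-39,-1.5,0],"roll":-0.01,"grip":100},
  {"xyz":[-39,-2,0],"roll":-0.01,"grip":100},
  {"xyz":[-39,-2.5,0],"roll":-0.01,"grip":100},
  {"xyz":[-39,-3,0],"roll":-0.01,"grip":100},
])

```text
time_s: 3.48
position: [0.4631, -0.0444, 0.2227]
tcp_rot: [[0.016, 1.0, 0.001], [1.0, -0.016, -0.0], [-0.0, 0.001, -1.0]]
force: [0.7, 0.1, 0.2]
opening: 0.999
grasp_force: 0.0
```

Emit:
move_arm([
  {"xyz":[-39,-3.5,0],"roll":-0.01,"grip":100},
  {"xyz":[-39,-4,0],"roll":-0.01,"grip":100},
  {"xyz":[-39,-4.5,0],"roll":-0.01,"grip":100},
  {"xyz":[-39,-5,0],"roll":-0.01,"grip":100},
  {"xyz":[-39,-5.5,0],"roll":-0.01,"grip":100},
])

```text
time_s: 3.9
position: [0.4409, -0.2399, 0.2227]
tcp_rot: [[-0.033, 0.999, 0.0], [0.999, 0.033, -0.0], [-0.0, 0.0, -1.0]]
force: [0.4, 0.9, -0.2]
opening: 0.999
grasp_force: 0.0
```

Emit:
move_arm([
  {"xyz":[-39,-6,0],"roll":-0.01,"grip":100},
  {"xyz":[-39,-6.5,0],"roll":-0.01,"grip":100},
  {"xyz":[0,0,0],"roll":0,"grip":100},
  {"xyz":[0,0,0],"roll":0,"grip":100},
  {"xyz":[0,0,0],"roll":0,"grip":100},
])

```text
time_s: 4.32
position: [0.4312, -0.3161, 0.2222]
tcp_rot: [[-0.051, 0.999, -0.001], [0.999, 0.051, 0.001], [0.002, -0.001, -1.0]]
force: [-0.5, 0.3, -1.2]
opening: 1.001
grasp_force: 0.0
```

```bash
cat > look.py <<'E'
from fit import *
import sys
n="wrist";c=cam(n);im,d=bot.capture(n);save(sys.argv[1],im);np.savez(f"pics/{sys.argv[1]}.npz",im=im,d=d)
s=bot.read_state();print(s["time_s"],np.round(s["position"],4),np.degrees(np.arctan2(s["tcp_rot"][1][1],s["tcp_rot"][0][1])).round(2),np.round(s["force"],1))
v,u=np.nonzero(d>0);P=pix_depth(c,np.c_[u,v],d[v,u]);col=im[v,u].astype(int)
g=(col[:,1]>col[:,0]*1.3)&(col[:,1]>col[:,2]*1.3)&(P[:,2]>.024)&(P[:,2]<.04)
if g.sum()>50: print("leaf top",g.sum(),rect(P[g]),"z",np.median(P[g,2]).round(4))
for r in bot.trace("green_panel",n)[:2]:
    m=r["mask"];v,u=np.nonzero(m);Q=pix_plane(c,np.c_[u,v],.010);print("panel",round(r["conf"],2),len(u),rect(Q),im[v,u].mean(0).round(),"zmed",np.median(mask_pts(c,m,d)[:,2]).round(4),"v",v.min(),v.max())
E
python3 look.py w2
```

```text
4.3667 [ 0.4313 -0.3155  0.2223] 2.99 [-0.4 -0.3 -0.5]
leaf top 1398 (array([ 444.7, -225.5]), array([23.7, 66.1]), np.float32(-85.9)) z 0.0312
panel 0.92 14046 (array([ 244. , -248.5]), array([104.8, 140.7]), np.float32(-88.7)) [ 24. 107. 102.] zmed 0.0095 v 42 185
panel 0.87 14734 (array([ 445.1, -225.9]), array([102.2, 142.1]), np.float32(-85.0)) [154. 149.  92.] zmed 0.0094 v 24 173
```

View pics/w2.png

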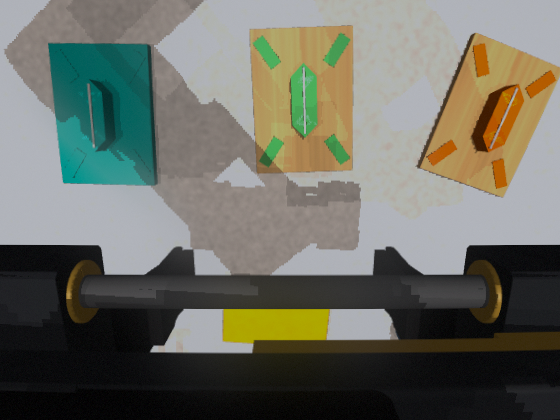

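```bash
python3 plan.py 0.445 -0.2257 0.09 4.5; echo; python3 -c "
from plan import *
plan([.445,-.2257,.0135],4.5,26,[.445,-.2257,.09],4.5)"
```

```text
[[22.2, 4.6, 33.1], -0.006]
[[22.1, 4.7, 33.1], -0.006]
[[22.1, 4.8, 33.1], -0.006]
[[22.1, 5.0, 33.1], -0.006]

[[0.0, 0.0, 25.5], -0.0]
[[0.0, 0.0, 25.5], -0.0]
[[0.0, 0.0, 25.5], -0.0]
```

Emit:
move_arm([
  {"xyz":[22.1,4.7,33],"roll":-0.006,"grip":100},
  {"xyz":[22.1,4.7,33],"roll":-0.006,"grip":100},
  {"xyz":[22.1,4.8,33],"roll":-0.006,"grip":100},
  {"xyz":[22.1,4.9,33],"roll":-0.006,"grip":100},
  {"xyz":[0,0,0],"roll":0,"grip":80},
])

```text
time_s: 4.83
position: [0.4409, -0.2191, 0.0858]
tcp_rot: [[-0.08, 0.997, -0.012], [0.997, 0.08, 0.011], [0.012, -0.011, -1.0]]
force: [-0.9, 1.0, -0.3]
opening: 0.973
grasp_force: 0.0
```

Emit:
move_arm([
  {"xyz":[0,0,30],"roll":0,"grip":70},
  {"xyz":[0,0,30],"roll":0,"grip":70},
  {"xyz":[0,0,13],"roll":0,"grip":70},
  {"xyz":[0,0,0],"roll":0,"grip":70},
  {"xyz":[0,0,0],"roll":0,"grip":70},
])

```text
time_s: 5.25
position: [0.4457, -0.2273, 0.0179]
tcp_rot: [[-0.076, 0.997, -0.0], [0.997, 0.076, 0.0], [0.0, -0.0, -1.0]]
force: [-0.7, -0.2, -0.2]
opening: 0.721
grasp_force: 0.0
```

Emit:
move_arm([
  {"xyz":[0,0,4],"roll":0,"grip":50},
  {"xyz":[0,0,0],"roll":0,"grip":20},
  {"xyz":[0,0,0],"roll":0,"grip":0},
  {"xyz":[0,0,0],"roll":0,"grip":0},
  {"xyz":[0,0,0],"roll":0,"grip":0},
])

```text
time_s: 5.67
position: [0.4456, -0.228, 0.0143]
tcp_rot: [[-0.075, 0.997, 0.001], [0.997, 0.075, -0.001], [-0.001, 0.001, -1.0]]
force: [0.4, 0.7, -0.0]
opening: 0.407
grasp_force: 0.0
```

Emit:
move_arm([
  {"xyz":[0,0,0],"roll":0,"grip":0},
  {"xyz":[0,0,0],"roll":0,"grip":0},
])

```text
time_s: 5.83
position: [0.4454, -0.2279, 0.0139]
tcp_rot: [[-0.075, 0.997, 0.001], [0.997, 0.075, -0.0], [-0.001, 0.001, -1.0]]
force: [-0.4, 0.5, 2.6]
opening: 0.273
grasp_force: 30.0
```

Run:
```python
from plan import *
s=bot.read_state();print(s["time_s"],s["position"],np.degrees(yaw()),s["force"],s["opening"],s["grasp_force"])
a=np.radians(81.4);f=np.array([np.cos(a),np.sin(a)]);o=np.array([.4802,.269])
print(o-f*.30,o-f*.20)
p=s["position"];pre=o-f*.22
plan([*pre,p[2]],-8.6,25)
```

```text
5.8333 [ 0.44542939 -0.22787165  0.01386216] 4.306984620310482 [-0.35903956  0.53882316  2.64837105] 0.2727809899899811 29.972425997257233
[ 0.4353394  -0.02762691] [0.45029293 0.07124872]
[[23.2, 1.9, -0.0], 0.019]
[[23.2, 1.5, -0.0], 0.019]
[[23.3, 1.0, -0.0], 0.019]
[[23.3, 0.6, -0.0], 0.019]
[[23.3, 0.2, -0.0], 0.019]
[[23.3, -0.3, -0.0], 0.019]
[[23.3, -0.7, -0.0], 0.019]
[[23.3, -1.2, -0.0], 0.019]
[[23.2, -1.6, -0.0], 0.019]
[[23.2, -2.0, -0.0], 0.019]
[[23.1, -2.5, -0.0], 0.019]
[[23.1, -2.9, -0.0], 0.019]
```

Emit:
move_arm([
  {"xyz":[23,2,0],"roll":0.019,"grip":0},
  {"xyz":[23,1.5,0],"roll":0.019,"grip":0},
  {"xyz":[23,1,0],"roll":0.019,"grip":0},
  {"xyz":[23,0.6,0],"roll":0.019,"grip":0},
  {"xyz":[23,0.2,0],"roll":0.019,"grip":0},
])

```text
time_s: 6.25
position: [0.4471, -0.1125, 0.0139]
tcp_rot: [[0.021, 1.0, 0.002], [1.0, -0.021, -0.001], [-0.001, 0.002, -1.0]]
force: [-1.1, -1.3, 1.1]
opening: 0.273
grasp_force: 30.0
```

Emit:
move_arm([
  {"xyz":[23,-0.3,0],"roll":0.019,"grip":0},
  {"xyz":[23,-0.7,0],"roll":0.019,"grip":0},
  {"xyz":[23,-1.2,0],"roll":0.019,"grip":0},
  {"xyz":[23,-1.6,0],"roll":0.019,"grip":0},
  {"xyz":[23,-2,0],"roll":0.019,"grip":0},
])

```text
time_s: 6.67
position: [0.4479, 0.0031, 0.0139]
tcp_rot: [[0.116, 0.993, 0.002], [0.993, -0.116, -0.001], [-0.001, 0.002, -1.0]]
force: [1.1, -2.8, 1.7]
opening: 0.268
grasp_force: 30.0
```

Emit:
move_arm([
  {"xyz":[23,-2.5,0],"roll":0.019,"grip":0},
  {"xyz":[23,-2.9,0],"roll":0.019,"grip":0},
  {"xyz":[0,0,0],"roll":0,"grip":0},
  {"xyz":[0,0,0],"roll":0,"grip":0},
  {"xyz":[0,0,0],"roll":0,"grip":0},
])

```text
time_s: 7.08
position: [0.4473, 0.0492, 0.0138]
tcp_rot: [[0.152, 0.988, -0.0], [0.988, -0.152, 0.0], [0.0, -0.0, -1.0]]
force: [-1.0, 5.2, 5.6]
opening: 0.272
grasp_force: 30.0
```

```bash
python3 look.py w3
python3 - <<'E'
from frame import *
f=np.load("pics/w3.npz");c=cam("wrist")
q=fitframe(c,f["im"],f["d"],(.4802,.269,np.radians(81.4)));print(np.round(q,4),np.degrees(q[2]))
for n in ["scene","side"]:
    c=cam(n);im,d=bot.capture(n);np.savez(f"pics/{n}3.npz",im=im,d=d)
    try: q=fitframe(c,im,d,(.4802,.269,np.radians(81.4)));print(n,np.round(q,4),np.degrees(q[2]))
    except Exception as e: print(n,e)
s=bot.read_state();print(s["opening"],s["grasp_force"],s["position"])
E
```

```text
7.1333 [0.4474 0.0488 0.0139] -8.78 [-0.4  5.   6. ]
leaf top 4413 (array([488.7,  92.5]), array([ 45.7, 170. ]), np.float32(44.6)) z 0.0311
panel 0.66 32092 (array([448.8,  64. ]), array([ 99.3, 114. ]), np.float32(81.5)) [154. 145.  86.] zmed 0.0094 v 114 340
panel 0.43 34 (array([345. , 184.9]), array([1.4, 4.6]), np.float32(72.5)) [21. 68. 65.] zmed 0.0007 v 0 11Traceback (most recent call last):
  File "<stdin>", line 3, in <module>
  File "frame.py", line 23, in fitframe
    pf=np.polyfit(A[:,0],A[:,j],1);f.append(pf)
                  ~^^^^^
IndexError: too many indices for array: array is 1-dimensional, but 2 were indexed
```

View pics/w3.png

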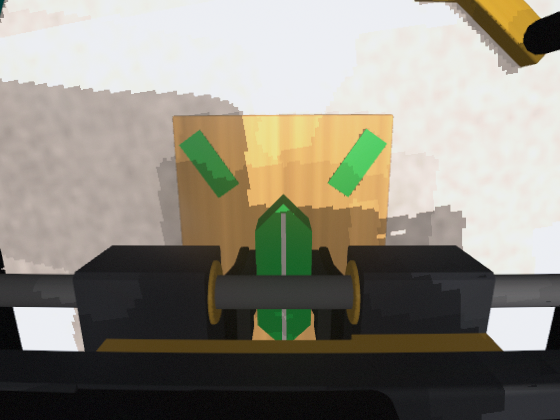

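Emit:
move_arm([
  {"xyz":[20,0,0],"roll":-0.003,"grip":0},
  {"xyz":[20,0,0],"roll":0,"grip":0},
  {"xyz":[20,0,0],"roll":0,"grip":0},
  {"xyz":[15,0,0],"roll":0,"grip":0},
  {"xyz":[10,0,0],"roll":0,"grip":0},
])

```text
time_s: 7.6
position: [0.4611, 0.1322, 0.0139]
tcp_rot: [[0.149, 0.989, 0.001], [0.989, -0.149, -0.001], [-0.001, 0.001, -1.0]]
force: [-0.5, -4.3, 6.1]
opening: 0.277
grasp_force: 30.0
```

Emit:
move_arm([
  {"xyz":[10,0,0],"roll":0,"grip":0},
  {"xyz":[10,0,0],"roll":0,"grip":0},
  {"xyz":[10,0,0],"roll":0,"grip":0},
  {"xyz":[10,0,0],"roll":0,"grip":0},
])

```text
time_s: 7.93
position: [0.4667, 0.171, 0.0139]
tcp_rot: [[0.15, 0.989, -0.0], [0.989, -0.15, -0.001], [-0.001, 0.0, -1.0]]
force: [-0.4, -5.6, 5.4]
opening: 0.271
grasp_force: 30.0
```

Emit:
move_arm([
  {"xyz":[16,0,0],"roll":0,"grip":0},
  {"xyz":[16,0,0],"roll":0,"grip":0},
  {"xyz":[16,0,0],"roll":0,"grip":0},
  {"xyz":[16,0,0],"roll":0,"grip":0},
  {"xyz":[10,0,0],"roll":0,"grip":0},
])

```text
time_s: 8.35
position: [0.4781, 0.2449, 0.0139]
tcp_rot: [[0.149, 0.989, 0.0], [0.989, -0.149, -0.001], [-0.001, 0.0, -1.0]]
force: [0.0, -6.8, 5.8]
opening: 0.27
grasp_force: 30.0
```

Emit:
move_arm([
  {"xyz":[5,0,0],"roll":0,"grip":0},
  {"xyz":[5,0,0],"roll":0,"grip":0},
  {"xyz":[3,0,0],"roll":0,"grip":0},
])

```text
time_s: 8.6
position: [0.4796, 0.257, 0.0139]
tcp_rot: [[0.149, 0.989, -0.001], [0.989, -0.149, -0.002], [-0.002, -0.0, -1.0]]
force: [-0.6, -5.4, 7.7]
opening: 0.272
grasp_force: 30.0
```

Emit:
move_arm([
  {"xyz":[2,0,0],"roll":0,"grip":0},
  {"xyz":[2,0,0],"roll":0,"grip":0},
])

```text
time_s: 8.77
position: [0.4801, 0.2605, 0.0139]
tcp_rot: [[0.15, 0.989, -0.001], [0.989, -0.15, -0.002], [-0.002, -0.001, -1.0]]
force: [-0.9, -5.6, 7.9]
opening: 0.275
grasp_force: 30.0
```

Emit:
move_arm([
  {"xyz":[1.5,0,0],"roll":0,"grip":0},
  {"xyz":[1.5,0,0],"roll":0,"grip":0},
  {"xyz":[1,0,0],"roll":0,"grip":0},
])

```text
time_s: 9.02
position: [0.4794, 0.262, 0.0138]
tcp_rot: [[0.149, 0.989, -0.004], [0.989, -0.149, -0.006], [-0.006, -0.003, -1.0]]
force: [-1.2, -17.5, 10.7]
opening: 0.271
grasp_force: 30.1
```

Emit:
move_arm([
  {"xyz":[1,0,0],"roll":0,"grip":0},
  {"xyz":[1,0,0],"roll":0,"grip":0},
])

```text
time_s: 9.18
position: [0.4794, 0.2621, 0.0138]
tcp_rot: [[0.148, 0.989, -0.006], [0.989, -0.148, -0.009], [-0.009, -0.004, -1.0]]
force: [0.2, -24.8, 11.4]
opening: 0.274
grasp_force: 30.1
```

Emit:
move_arm([
  {"xyz":[1,0,0],"roll":0,"grip":0},
  {"xyz":[1,0,0],"roll":0,"grip":0},
])

```text
time_s: 9.35
position: [0.4794, 0.2622, 0.0138]
tcp_rot: [[0.146, 0.989, -0.007], [0.989, -0.146, -0.011], [-0.012, -0.005, -1.0]]
force: [0.4, -29.6, 12.9]
opening: 0.273
grasp_force: 30.1
```

Emit:
move_arm([
  {"xyz":[-2,0,0],"roll":0,"grip":0},
  {"xyz":[-2,0,0],"roll":0,"grip":0},
  {"xyz":[0,0,0],"roll":0,"grip":50},
  {"xyz":[0,0,0],"roll":0,"grip":50},
  {"xyz":[0,0,0],"roll":0,"grip":50},
])

```text
time_s: 9.77
position: [0.481, 0.2661, 0.0133]
tcp_rot: [[0.151, 0.989, 0.0], [0.989, -0.151, 0.0], [0.0, 0.0, -1.0]]
force: [-0.1, 0.1, 0.2]
opening: 0.42
grasp_force: 0.0
```

Emit:
move_arm([
  {"xyz":[0,0,-10],"roll":0,"grip":50},
  {"xyz":[0,0,-30],"roll":0,"grip":50},
  {"xyz":[0,0,-40],"roll":0,"grip":50},
  {"xyz":[-20,0,-36],"roll":0,"grip":50},
  {"xyz":[-20,0,-36],"roll":0,"grip":50},
])

```text
time_s: 10.18
position: [0.4744, 0.2276, 0.1675]
tcp_rot: [[0.147, 0.989, 0.001], [0.989, -0.147, 0.0], [0.001, 0.001, -1.0]]
force: [0.2, -0.5, 0.4]
opening: 0.499
grasp_force: 0.0
```

Emit:
move_arm([
  {"xyz":[-30,0,-20],"roll":0,"grip":20},
  {"xyz":[-30,0,-20],"roll":0,"grip":20},
  {"xyz":[-20,0,0],"roll":0,"grip":20},
  {"xyz":[0,0,0],"roll":0,"grip":20},
  {"xyz":[0,0,0],"roll":0,"grip":20},
])

```text
time_s: 10.6
position: [0.4625, 0.1476, 0.2064]
tcp_rot: [[0.151, 0.989, 0.001], [0.989, -0.151, 0.001], [0.001, 0.001, -1.0]]
force: [0.2, -0.3, 0.0]
opening: 0.235
grasp_force: 0.0
```

```bash
python3 look.py w4
python3 - <<'E'
from frame import *
f=np.load("pics/w4.npz");c=cam("wrist")
q=fitframe(c,f["im"],f["d"],(.4795,.264,np.radians(81.4)));print(np.round(q,4),np.degrees(q[2]))
E
```

```text
10.65 [0.4625 0.1482 0.2059] -8.63 [-0.2  0.1 -0.6]
leaf top 1636 (array([479. , 263.6]), array([23.7, 66.8]), np.float32(81.7)) z 0.0312
panel 0.91 14634 (array([287.3, 235.4]), array([102.3, 142.3]), np.float32(-33.3)) [ 35. 160. 153.] zmed 0.0096 v 55 206
panel 0.71 14655 (array([478.9, 258.6]), array([ 99.3, 132.1]), np.float32(80.5)) [186. 180. 107.] zmed 0.0095 v 0 146
edges(slope deg,offset mm) [(np.float64(-0.55), np.float64(45.4)), (np.float64(-0.2), np.float64(66.9)), (np.float64(-0.02), np.float64(-49.6)), (np.float64(-0.27), np.float64(-71.1))]
edges(slope deg,offset mm) [(np.float64(-0.28), np.float64(47.5)), (np.float64(0.03), np.float64(69.0)), (np.float64(0.2), np.float64(-47.5)), (np.float64(-0.04), np.float64(-69.0))]
edges(slope deg,offset mm) [(np.float64(-0.28), np.float64(47.5)), (np.float64(0.04), np.float64(69.0)), (np.float64(0.21), np.float64(-47.5)), (np.float64(-0.03), np.float64(-69.0))]
rail front ends lx [-0.0757 -0.0735] [-0.0877 -0.0849] max lx 0.0598 z 0.0163
[0.4816 0.2637 1.4165] 81.16041435397136
```

View pics/w4.png

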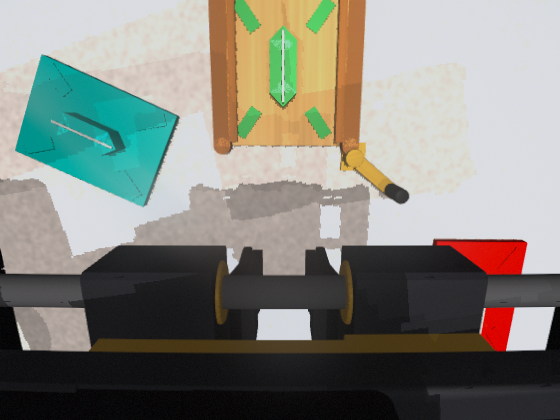

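Emit:
move_arm([
  {"xyz":[30,0,0],"roll":0,"grip":0},
  {"xyz":[30,0,0],"roll":0,"grip":0},
  {"xyz":[0,0,0],"roll":0,"grip":0},
  {"xyz":[0,0,0],"roll":0,"grip":0},
  {"xyz":[0,0,0],"roll":0,"grip":0},
])

```text
time_s: 11.12
position: [0.4707, 0.2079, 0.2048]
tcp_rot: [[0.147, 0.989, -0.002], [0.989, -0.147, -0.001], [-0.001, -0.002, -1.0]]
force: [-0.1, 0.2, 1.2]
opening: 0.011
grasp_force: 0.0
```

```bash
python3 look.py w5
python3 - <<'E'
from frame import *
f=np.load("pics/w5.npz");c=cam("wrist")
q=fitframe(c,f["im"],f["d"],(.481,.264,np.radians(81.4)));print(np.round(q,4),np.degrees(q[2]))
cv2.imwrite("pics/w5c.png",cv2.resize(f["im"][0:240,160:440,::-1],(700,600),interpolation=cv2.INTER_CUBIC))
v,u=np.nonzero(f["d"]>0);P=pix_depth(c,np.c_[u,v],f["d"][v,u]);near=np.hypot(P[:,0]-.555,P[:,1]-.152)<.07
Q=P[near&(P[:,2]>.047)&(P[:,2]<.058)];print("peg",len(Q),Q.mean(0).round(4),((Q.min(0)+Q.max(0))/2).round(4),np.ptp(Q,axis=0).round(4))
E
```

```text
11.1667 [0.4708 0.2074 0.2049] -8.53 [ 0.3 -0.5 -0.5]
leaf top 1438 (array([479.2, 264.2]), array([23.5, 66.6]), np.float32(80.8)) z 0.0313
panel 0.9 13129 (array([287.4, 236.1]), array([103.3, 142.1]), np.float32(-33.5)) [ 33. 163. 155.] zmed 0.0095 v 118 257
panel 0.71 14127 (array([479.7, 264. ]), array([ 98.6, 138.7]), np.float32(80.8)) [179. 168. 100.] zmed 0.0095 v 59 205
edges(slope deg,offset mm) [(np.float64(-0.3), np.float64(45.7)), (np.float64(-0.63), np.float64(67.2)), (np.float64(-0.67), np.float64(-49.3)), (np.float64(-0.31), np.float64(-71.0))]
edges(slope deg,offset mm) [(np.float64(0.21), np.float64(47.5)), (np.float64(-0.21), np.float64(69.1)), (np.float64(-0.19), np.float64(-47.5)), (np.float64(0.25), np.float64(-69.1))]
edges(slope deg,offset mm) [(np.float64(0.2), np.float64(47.5)), (np.float64(-0.22), np.float64(69.1)), (np.float64(-0.2), np.float64(-47.5)), (np.float64(0.24), np.float64(-69.1))]
rail front ends lx [-0.0775 -0.0744] [-0.0881 -0.0847] max lx 0.083 z 0.0175
end wall lx [0.0684 0.0685 0.0822 0.0825]
[0.4828 0.2637 1.4127] 80.94066815577607<stdin>:6: RuntimeWarning: Mean of empty slice.
  ret = um.true_divide(
Traceback (most recent call last):
ValueError: zero-size array to reduction operation minimum which has no identity
```

View pics/w5c.png

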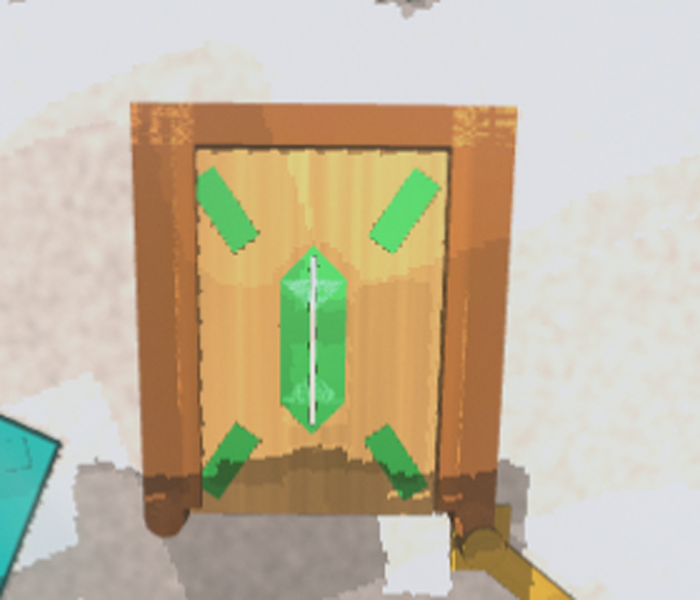

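```bash
cat > peg.py <<'E'
from frame import *
def pegfit(name,c,guess=(.56,.145)):
    f=np.load(f"pics/{name}.npz");v,u=np.nonzero(f["d"]>0);P=pix_depth(c,np.c_[u,v],f["d"][v,u]);col=f["im"][v,u].astype(int)
    near=np.hypot(P[:,0]-guess[0],P[:,1]-guess[1])<.06
    Q=P[near&(P[:,2]>.0475)&(P[:,2]<.058)];r=cv2.minEnclosingCircle((Q[:,:2]*1000).astype(np.float32)) if len(Q)>5 else None
    print("peg top",len(Q),Q.mean(0).round(4) if len(Q) else 0,r)
    b=near&(P[:,2]>.019)&(P[:,2]<.026)&(np.hypot(P[:,0]-.534,P[:,1]-.175)<.016)&(col[:,0]>1.5*col[:,2]);H=P[b]
    if len(H): print("hub",len(H),H.mean(0).round(4),cv2.minEnclosingCircle((H[:,:2]*1000).astype(np.float32)))
E
python3 - <<'E'
from peg import *
c=cam("wrist");T=np.array(bot.camera_model("wrist")["tool_from_camera"])
def old(p,yd):
    a=np.radians(yd);Y=np.array([np.cos(a),np.sin(a),0]);Z=np.array([0,0,-1.]);R=np.c_[np.cross(Y,Z),Y,Z];return c[0],c[1],R@T[:3,:3],R@T[:3,3]+np.array(p)
pegfit("w4",old([.4625,.1482,.2059],-8.63));pegfit("w1",old([.4831,.1501,.2225],-4.04))
E
```

```text
peg top 166 [0.5677 0.1367 0.0502] ((567.8480224609375, 136.4458465576172), 6.636211395263672)
hub 262 [0.5345 0.1734 0.0207] ((534.5218505859375, 173.37437438964844), 8.86181354522705)
peg top 152 [0.5668 0.1378 0.0506] ((567.277587890625, 136.98721313476562), 6.91129732131958)
hub 235 [0.5332 0.174  0.021 ] ((533.314208984375, 174.10922241210938), 8.884403228759766)
```

```bash
python3 plan.py 0.5676 0.1367 0.09 -8.6 30
python3 - <<'E'
from h import *
# arc rows in tool axes (yaw -8.6 fixed)
a=np.radians(-8.6);Y=np.array([np.cos(a),np.sin(a)]);X=np.array([-Y[1],Y[0]])
p=np.array([.534,.1737]);w0=-47.7;end=171.1-360;n=16
A=np.radians(np.linspace(w0,end,n+1));Q=p+.05*np.c_[np.cos(A),np.sin(A)]
for q,e in zip(Q,np.diff(Q,axis=0)*1000): print((e@X).round(1),(e@Y).round(1))
print(Q[-1])
E
```

```text
[[-9.2, 17.7, 19.2], 0.0]
[[-9.2, 17.7, 19.2], 0.0]
[[-9.2, 17.7, 19.2], 0.0]
[[-9.2, 17.7, 19.2], 0.0]
[[-9.2, 17.7, 19.2], 0.0]
[[-9.2, 17.7, 19.2], 0.0]
-5.6 -5.3
-4.7 -6.1
-3.7 -6.7
-2.6 -7.2
-1.5 -7.5
-0.3 -7.7
0.9 -7.6
2.0 -7.4
3.1 -7.0
4.2 -6.5
5.1 -5.7
5.9 -4.9
6.6 -3.9
7.1 -2.9
7.5 -1.7
7.7 -0.6
[0.48460201 0.18143552]
```

Emit:
move_arm([
  {"xyz":[-9.2,17.7,19],"roll":0,"grip":45},
  {"xyz":[-9.2,17.7,19],"roll":0,"grip":45},
  {"xyz":[-9.2,17.7,19],"roll":0,"grip":45},
  {"xyz":[-9.2,17.7,19],"roll":0,"grip":45},
  {"xyz":[-9.2,17.7,19],"roll":0,"grip":45},
])

```text
time_s: 11.63
position: [0.5526, 0.1471, 0.1097]
tcp_rot: [[0.151, 0.989, -0.0], [0.989, -0.151, -0.0], [-0.0, -0.0, -1.0]]
force: [0.6, -0.5, -0.6]
opening: 0.296
grasp_force: 0.0
```

Emit:
move_arm([
  {"xyz":[-9.2,17.7,19],"roll":0,"grip":45},
  {"xyz":[0,0,0],"roll":0,"grip":45},
  {"xyz":[0,0,0],"roll":0,"grip":45},
  {"xyz":[0,0,0],"roll":0,"grip":45},
])

```text
time_s: 11.97
position: [0.5675, 0.1365, 0.0918]
tcp_rot: [[0.15, 0.989, -0.001], [0.989, -0.15, 0.0], [-0.0, -0.001, -1.0]]
force: [-0.5, 0.2, 0.2]
opening: 0.441
grasp_force: 0.0
```

Emit:
move_arm([
  {"xyz":[0,0,22],"roll":0,"grip":45},
  {"xyz":[0,0,22],"roll":0,"grip":45},
  {"xyz":[0,0,21],"roll":0,"grip":45},
  {"xyz":[0,0,0],"roll":0,"grip":45},
  {"xyz":[0,0,0],"roll":0,"grip":45},
])

```text
time_s: 12.38
position: [0.5671, 0.1373, 0.027]
tcp_rot: [[0.149, 0.989, -0.002], [0.989, -0.149, 0.0], [-0.0, -0.002, -1.0]]
force: [0.1, 0.5, 0.5]
opening: 0.451
grasp_force: 0.0
```

Emit:
move_arm([
  {"xyz":[0,0,0],"roll":0,"grip":0},
  {"xyz":[0,0,0],"roll":0,"grip":0},
  {"xyz":[0,0,0],"roll":0,"grip":0},
  {"xyz":[0,0,0],"roll":0,"grip":0},
  {"xyz":[0,0,0],"roll":0,"grip":0},
])

```text
time_s: 12.8
position: [0.5691, 0.1367, 0.0274]
tcp_rot: [[0.149, 0.989, 0.002], [0.989, -0.149, -0.0], [0.0, 0.002, -1.0]]
force: [4.5, -3.6, 1.1]
opening: 0.159
grasp_force: 5.8
```

Emit:
move_arm([
  {"xyz":[0,0,0],"roll":0,"grip":0},
  {"xyz":[-5.6,-5.3,0],"roll":0,"grip":0},
  {"xyz":[-4.7,-6.1,0],"roll":0,"grip":0},
  {"xyz":[-3.7,-6.7,0],"roll":0,"grip":0},
  {"xyz":[-2.6,-7.2,0],"roll":0,"grip":0},
])

```text
time_s: 13.22
position: [0.5473, 0.1225, 0.0275]
tcp_rot: [[0.15, 0.989, 0.015], [0.989, -0.15, -0.001], [0.001, 0.015, -1.0]]
force: [10.3, -7.9, -5.4]
opening: 0.153
grasp_force: 29.9
```

Emit:
move_arm([
  {"xyz":[-1.5,-7.5,0],"roll":0,"grip":0},
  {"xyz":[-0.3,-7.7,0],"roll":0,"grip":0},
  {"xyz":[0.9,-7.6,0],"roll":0,"grip":0},
  {"xyz":[2,-7.4,0],"roll":0,"grip":0},
])

```text
time_s: 13.55
position: [0.5155, 0.1271, 0.0273]
tcp_rot: [[0.151, 0.989, 0.009], [0.989, -0.151, -0.002], [-0.001, 0.01, -1.0]]
force: [5.9, -6.7, -1.1]
opening: 0.149
grasp_force: 30.0
```

Turning smoothly with small forces; continue.

Emit:
move_arm([
  {"xyz":[3.1,-7,0],"roll":0,"grip":0},
  {"xyz":[4.2,-6.5,0],"roll":0,"grip":0},
  {"xyz":[5.1,-5.7,0],"roll":0,"grip":0},
  {"xyz":[5.9,-4.9,0],"roll":0,"grip":0},
])

```text
time_s: 13.88
position: [0.4933, 0.1501, 0.0271]
tcp_rot: [[0.151, 0.989, 0.007], [0.989, -0.151, -0.001], [0.0, 0.007, -1.0]]
force: [5.5, -6.0, -1.6]
opening: 0.149
grasp_force: 30.0
```

Emit:
move_arm([
  {"xyz":[6.6,-3.9,0],"roll":0,"grip":0},
  {"xyz":[7.1,-2.9,0],"roll":0,"grip":0},
  {"xyz":[7.5,-1.7,0],"roll":0,"grip":0},
  {"xyz":[5,-0.4,0],"roll":0,"grip":0},
  {"xyz":[0,0,0],"roll":0,"grip":0},
])

```text
time_s: 14.3
position: [0.4865, 0.1783, 0.0269]
tcp_rot: [[0.149, 0.989, 0.003], [0.989, -0.149, -0.0], [-0.0, 0.003, -1.0]]
force: [1.9, -2.7, 2.0]
opening: 0.148
grasp_force: 30.0
```

Emit:
move_arm([
  {"xyz":[2,0,0],"roll":0,"grip":0},
  {"xyz":[2,0,0],"roll":0,"grip":0},
  {"xyz":[1,0,0],"roll":0,"grip":0},
])

```text
time_s: 14.55
position: [0.4867, 0.1825, 0.0269]
tcp_rot: [[0.15, 0.989, 0.002], [0.989, -0.15, -0.001], [-0.001, 0.002, -1.0]]
force: [2.5, -5.7, 2.4]
opening: 0.15
grasp_force: 30.0
```

Emit:
move_arm([
  {"xyz":[1,0,0],"roll":0,"grip":0},
  {"xyz":[1,0,0],"roll":0,"grip":0},
])

```text
time_s: 14.72
position: [0.4868, 0.1843, 0.0269]
tcp_rot: [[0.15, 0.989, 0.001], [0.989, -0.15, -0.001], [-0.001, 0.001, -1.0]]
force: [2.5, -6.3, 2.8]
opening: 0.148
grasp_force: 30.0
```

Emit:
move_arm([
  {"xyz":[1,0,0],"roll":0,"grip":0},
  {"xyz":[1,0,0],"roll":0,"grip":0},
])

```text
time_s: 14.88
position: [0.487, 0.1863, 0.0269]
tcp_rot: [[0.15, 0.989, 0.001], [0.989, -0.15, -0.001], [-0.001, 0.001, -1.0]]
force: [1.7, -6.3, 2.4]
opening: 0.148
grasp_force: 30.0
```

Emit:
move_arm([
  {"xyz":[1,0,0],"roll":0,"grip":0},
  {"xyz":[0,0,0],"roll":0,"grip":0},
])

```text
time_s: 15.05
position: [0.4872, 0.1875, 0.0269]
tcp_rot: [[0.15, 0.989, 0.001], [0.989, -0.15, -0.001], [-0.001, 0.001, -1.0]]
force: [2.0, -3.2, 2.7]
opening: 0.149
grasp_force: 30.0
```

Emit:
move_arm([
  {"xyz":[0,0,0],"roll":0,"grip":40},
  {"xyz":[0,0,0],"roll":0,"grip":40},
  {"xyz":[0,0,0],"roll":0,"grip":40},
  {"xyz":[0,0,-20],"roll":0,"grip":40},
  {"xyz":[0,0,-35],"roll":0,"grip":40},
])

```text
time_s: 15.47
position: [0.483, 0.1882, 0.0789]
tcp_rot: [[0.149, 0.989, -0.01], [0.989, -0.149, -0.001], [-0.003, -0.01, -1.0]]
force: [0.1, 0.4, 0.8]
opening: 0.381
grasp_force: 0.0
```

Emit:
move_arm([
  {"xyz":[0,0,-40],"roll":0,"grip":40},
  {"xyz":[-5,0,-40],"roll":0,"grip":40},
  {"xyz":[-5,0,-38],"roll":0,"grip":40},
  {"xyz":[0,0,0],"roll":0,"grip":40},
  {"xyz":[0,0,0],"roll":0,"grip":40},
])

```text
time_s: 15.88
position: [0.4859, 0.179, 0.2017]
tcp_rot: [[0.149, 0.989, 0.005], [0.989, -0.149, 0.001], [0.002, 0.005, -1.0]]
force: [-0.5, 1.4, -0.4]
opening: 0.4
grasp_force: 0.0
```

```bash
python3 look.py w6
python3 - <<'E'
from peg import *
c=cam("wrist");f=np.load("pics/w6.npz")
pegfit("w6",c,(.505,.178))
q=fitframe(c,f["im"],f["d"],(.482,.263,np.radians(81.1)));print(np.round(q,4),np.degrees(q[2]))
cv2.imwrite("pics/w6c.png",cv2.resize(f["im"][0:240,140:460,::-1],(800,600),interpolation=cv2.INTER_CUBIC))
E
```

```text
15.9333 [0.4845 0.1788 0.1998] -8.58 [ 0.1  0.3 -0. ]
leaf top 1591 (array([479.1, 263.9]), array([23.9, 65.3]), np.float32(81.2)) z 0.0312
panel 0.72 13962 (array([287.6, 235.6]), array([101.8, 142.6]), np.float32(-33.3)) [ 28. 152. 145.] zmed 0.0096 v 92 238
panel 0.68 15162 (array([479.5, 263.3]), array([ 98.8, 139.4]), np.float32(80.9)) [179. 168.  99.] zmed 0.0095 v 29 181
peg top 126 [0.4818 0.1803 0.0482] ((481.9347839355469, 180.23545837402344), 6.621810436248779)
hub 6 [0.532  0.1734 0.0193] ((530.5301513671875, 173.14413452148438), 7.313718795776367)
edges(slope deg,offset mm) [(np.float64(-0.37), np.float64(50.9)), (np.float64(0.16), np.float64(72.2)), (np.float64(-0.16), np.float64(-44.6)), (np.float64(0.13), np.float64(-65.5))]
edges(slope deg,offset mm) [(np.float64(-0.36), np.float64(47.7)), (np.float64(0.18), np.float64(68.9)), (np.float64(-0.15), np.float64(-47.9)), (np.float64(0.14), np.float64(-68.7))]
edges(slope deg,offset mm) [(np.float64(-0.35), np.float64(47.7)), (np.float64(0.19), np.float64(68.9)), (np.float64(-0.15), np.float64(-47.9)), (np.float64(0.14), np.float64(-68.7))]
rail front ends lx [-0.0772 -0.0744] [-0.0881 -0.0861] max lx 0.0835 z 0.0144
end wall lx [0.0692 0.0693 0.0824 0.0826]
[0.4788 0.2635 1.415 ] 81.07316218598848
```

View pics/w6c.png

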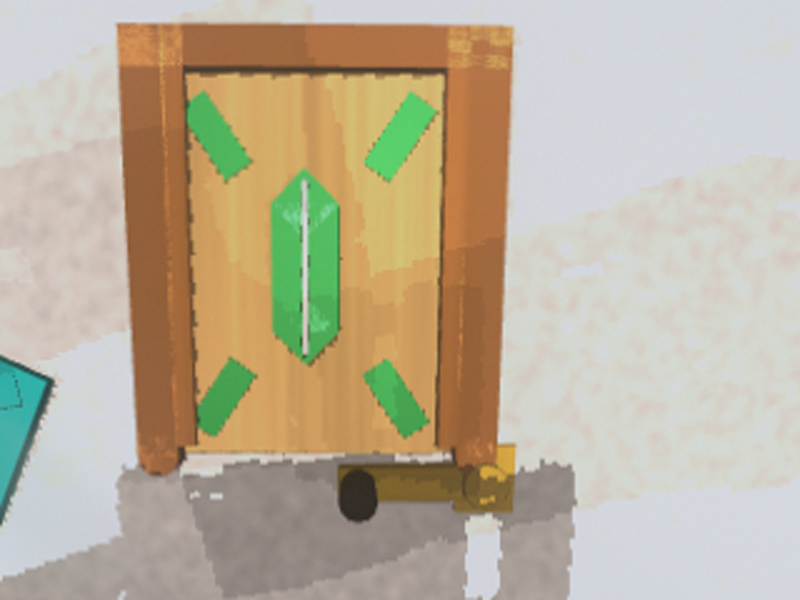

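```bash
python3 plan.py 0.4773 0.1506 0.11 -8.6 40
```

```text
[[-9.6, -0.7, 29.5], 0.0]
[[-9.6, -0.7, 29.5], 0.0]
[[-9.6, -0.7, 29.5], 0.0]
```

Emit:
move_arm([
  {"xyz":[-9.6,-0.7,29.5],"roll":0,"grip":0},
  {"xyz":[-9.6,-0.7,29.5],"roll":0,"grip":0},
  {"xyz":[-9.6,-0.7,29.5],"roll":0,"grip":0},
  {"xyz":[0,0,0],"roll":0,"grip":0},
  {"xyz":[0,0,0],"roll":0,"grip":0},
])

```text
time_s: 16.4
position: [0.476, 0.1502, 0.1085]
tcp_rot: [[0.15, 0.989, -0.008], [0.989, -0.15, -0.0], [-0.002, -0.008, -1.0]]
force: [0.0, 0.8, 1.4]
opening: 0.109
grasp_force: 0.0
```

Emit:
move_arm([
  {"xyz":[0,0,28],"roll":0,"grip":0},
  {"xyz":[0,0,28],"roll":0,"grip":0},
  {"xyz":[0,0,26],"roll":0,"grip":0},
  {"xyz":[0,0,0],"roll":0,"grip":0},
  {"xyz":[0,0,0],"roll":0,"grip":0},
])

```text
time_s: 16.82
position: [0.4786, 0.151, 0.0291]
tcp_rot: [[0.149, 0.989, -0.001], [0.989, -0.149, 0.0], [-0.0, -0.001, -1.0]]
force: [-0.6, -0.0, 0.0]
opening: 0.006
grasp_force: 0.0
```

Emit:
move_arm([
  {"xyz":[4,0,0],"roll":0,"grip":0},
  {"xyz":[4,0,0],"roll":0,"grip":0},
  {"xyz":[2,0,0],"roll":0,"grip":0},
  {"xyz":[2,0,0],"roll":0,"grip":0},
  {"xyz":[1,0,0],"roll":0,"grip":0},
])

```text
time_s: 17.23
position: [0.4814, 0.1638, 0.0301]
tcp_rot: [[0.149, 0.989, 0.002], [0.989, -0.149, 0.0], [0.0, 0.002, -1.0]]
force: [-0.5, -1.4, 0.4]
opening: 0.002
grasp_force: 0.5
```

Emit:
move_arm([
  {"xyz":[1,0,0],"roll":0,"grip":0},
  {"xyz":[1,0,0],"roll":0,"grip":0},
])

```text
time_s: 17.4
position: [0.4814, 0.1647, 0.0297]
tcp_rot: [[0.148, 0.989, 0.001], [0.989, -0.148, -0.001], [-0.001, 0.001, -1.0]]
force: [-0.4, -8.2, 5.7]
opening: 0.007
grasp_force: 3.8
```

Emit:
move_arm([
  {"xyz":[1,0,0],"roll":0,"grip":0},
  {"xyz":[1,0,0],"roll":0,"grip":0},
])

```text
time_s: 17.57
position: [0.4814, 0.1651, 0.0297]
tcp_rot: [[0.147, 0.989, -0.0], [0.989, -0.147, -0.003], [-0.003, 0.0, -1.0]]
force: [0.4, -16.0, 7.8]
opening: 0.004
grasp_force: 7.2
```

Emit:
move_arm([
  {"xyz":[1,0,0],"roll":0,"grip":0},
  {"xyz":[1,0,0],"roll":0,"grip":0},
])

```text
time_s: 17.73
position: [0.4814, 0.1655, 0.0297]
tcp_rot: [[0.146, 0.989, -0.001], [0.989, -0.146, -0.006], [-0.006, -0.001, -1.0]]
force: [-0.0, -23.2, 8.8]
opening: 0.004
grasp_force: 10.7
```

Emit:
move_arm([
  {"xyz":[-6,0,0],"roll":0,"grip":0},
  {"xyz":[-10,0,0],"roll":0,"grip":0},
  {"xyz":[-10,0,0],"roll":0,"grip":0},
  {"xyz":[0,0,-40],"roll":0,"grip":0},
  {"xyz":[0,0,-40],"roll":0,"grip":0},
])

```text
time_s: 18.15
position: [0.4745, 0.1424, 0.1063]
tcp_rot: [[0.151, 0.988, -0.011], [0.989, -0.151, -0.0], [-0.002, -0.011, -1.0]]
force: [0.4, 0.9, 1.4]
opening: 0.007
grasp_force: 0.0
```

Emit:
move_arm([
  {"xyz":[0,0,-40],"roll":0,"grip":0},
  {"xyz":[0,0,-40],"roll":0,"grip":0},
  {"xyz":[10,0,-10],"roll":0,"grip":0},
  {"xyz":[0,0,0],"roll":0,"grip":0},
  {"xyz":[0,0,0],"roll":0,"grip":0},
])

```text
time_s: 18.57
position: [0.4787, 0.1533, 0.1991]
tcp_rot: [[0.149, 0.989, 0.0], [0.989, -0.149, 0.0], [0.0, 0.0, -1.0]]
force: [-0.9, -0.6, 0.2]
opening: 0.009
grasp_force: 0.0
```

```bash
python3 look.py w7
python3 - <<'E'
from peg import *
c=cam("wrist");pegfit("w7",c,(.505,.178))
f=np.load("pics/w7.npz");g=np.load("pics/scene0.npz")
im,d=bot.capture("scene");o=np.hstack([f["im"],im]);cv2.imwrite("pics/w7c.png",cv2.resize(o[:,:,::-1],(800,300)))
E
```

```text
18.6167 [0.4778 0.153  0.1979] -8.57 [-0.6 -0.5  0.1]
leaf top 1701 (array([478.8, 263.5]), array([23.6, 67. ]), np.float32(81.3)) z 0.0312
panel 0.95 14910 (array([287.2, 235.4]), array([101.8, 143. ]), np.float32(-33.5)) [ 32. 158. 150.] zmed 0.0095 v 62 214
panel 0.86 15857 (array([480. , 261.6]), array([ 99., 138.]), np.float32(80.0)) [186. 176. 104.] zmed 0.0095 v 0 155
peg top 182 [0.4836 0.1805 0.0493] ((483.4559326171875, 180.2400665283203), 6.805333137512207)
hub 144 [0.5329 0.1722 0.0197] ((532.8046875, 172.3598175048828), 8.65466594696045)
```

View pics/w7c.png

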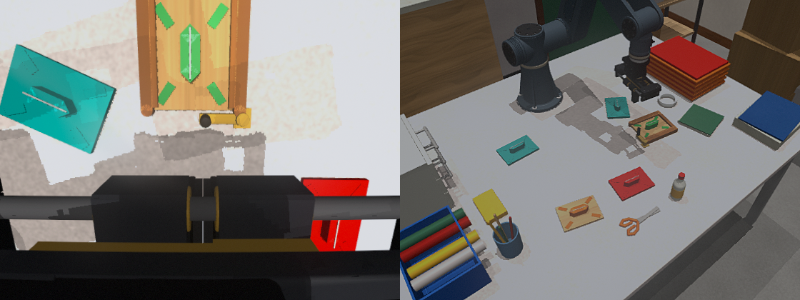

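The last picture shows the panel home in the frame and the turnbutton lying across the mouth (hub about (243,118), peg about (205,121)). Everything else is where it was and the arm is clear.

```bash
python3 -c "
from rig import bot
print(bot.hand_in())"
```

```text
the job is handed in; nothing more can be done
None
```

The green-leaf panel is fully home in the frame, the turnbutton is shut against its stop behind it, nothing else was moved, and the job is handed in at about 18.7 s; no verdict came back.

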